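# Count along the battery rack and push the pack into the third bay

### The arm

A 7-joint arm with a two-finger parallel gripper is mounted at the origin on the work surface. World frame = base frame: x ahead of the robot, y to its left, z up, the work surface at z = 0. Lengths are in mm, angles in rad, forces in N, time in s.
With the tool pointing down it reaches from about 400 to 850 mm from the base axis. Payload 10.4 kg.
Tool frame: the origin (TCP) lies at the centre of the arm's flange, where the gripper is bolted on; the fingertips stand 173 mm ahead of it and the grasp point (between the pads) lies 155 mm ahead of it; y points along the fingers, z is the direction in which the jaws open and shut, and the axes are right-handed (so a half turn about y gives the same grasp; the last joint's range is limited). The gripper opens to 85 mm and grips with 20 to 120 N. Pads are 22 mm wide; open, the fingers measure 114 mm over their backs; the gripper's body (76 mm by 85 mm) begins 54 mm behind the grasp point. The pads swing forward as they close: fully open they stand 13 mm farther back than shut.
Start: joints at [-1.185, 0.332, -0.065, 1.46, 0.022, 1.35, -0.088], TCP at [248.429, 573.511, 404.738] pointing down, gripper open.
Joint ranges: [-2.6, 2.6], [-0.5, 2.12], [-1.47, 1.34], [0.16, 2.42], [-1.27, 4.41], [0.06, 2.06], [-2.6, 2.6]. Speed limits (rad/s): [2.22, 2.22, 2.79, 2.79, 3.14, 3.14, 3.14].

### API

Orientations are given as a 3x3 rotation matrix whose columns are the frame's x, y, z axes.
In Python, from workcell import observe, get_image, sign_off gives the robot as it stands.
- The arm moves only by the shell command python3 -m jog 'ROWS' [FORCE]. ROWS is JSON, a list of rows, each a list of 3 entries, a list of its own where there are three numbers: the turn, a rotation vector about the tool's x, y, z in degrees, then the shift along the tool's x, y, z in m, then the closure in counts, from 0 (fully open) to 255 (shut). In form: [[[rx, ry, rz], [tx, ty, tz], hand], ...]. A call has 1 to 12 rows; each row is the pose to reach, as a shift and turn from the pose commanded when the call began, along the tool's axes at that moment; what a row does not reach only later rows make up. A row lasts 1/10 s, in which the tool goes at most 50 mm and 8.59 degrees, less where a joint would pass 70% of its speed; a pose out of reach is approached as far as the arm can. A call with a gripper value outside its range is refused whole. The fingers move at their own pace and stop on an object; FORCE is the grip in N (left out, the last holds). Time passes only in rows, so rows that repeat a pose let the fingers close. It gives the time, the measured TCP pose, the force and the opening at its end, in the units of the state.
- observe(): the state, without advancing time (a new reading comes with each control period).
- get_image(name): name is "scene" or "top" or "wrist"; returns a dict with "pixels" (400x640x3 uint8, red, green, blue), "range_z" (400x640 float32, mm along the optical axis (not along the pixel's ray), 0 where there is no reading), "K" (3x3 intrinsics, pixels), "origin" and "orientation" of the camera in the world. Camera axes: x right, y down, z forward; pixel columns grow to the right and rows downward; lengths in mm; the calibration is good to about 2 mm. A picture is of the moment at which its call begins.
- sign_off(): hands the job in, once; it reports no verdict.
The state is a dict: "clock": time; "joints": joint angles; "joint_vel": joint speeds; "tau": joint torques, N m; "tcp_pos": TCP position; "orientation": TCP orientation; "wrist_force": force on the tool from outside, world axes, zero at the start; "torque": the same for the moment, N m; "width": finger opening in mm.
Only numpy, scipy, OpenCV 4.12 (cv2) and the standard library are available. Lean on these libraries where they do the work, as an engineer would, in place of code of your own. Each camera call takes 0.05 s, during which the arm holds its last target. There are 200 camera calls.

### The job

With the fingers closed, run the fingertip along the top of the battery rack's front rail, starting at the end where the spare battery pack lies on the ledge, touching the first, second and third rail segments in turn to count the bays. Then, with fingertip pushes only and never lifting or tipping it, slide that pack along the ledge and push it into the third bay from that end until it is fully home against the back wall. Leave the lens, the packs already stored and everything else on the desk where they are.

Things in the scene. Friction and masses are not known exactly. Their poses are not given: they have to be found in the camera images.
- pack_center (a point): Centre of the loose battery pack to put away: black box, rounded edges, 70 mm long (x, along the rack's x), 38 mm wide (y), 40 mm tall (z), about 0.2 kg. It stands on the rack's front ledge beyond one end of the rail, left (+y) or right (-y); the lens is at the other end. Two like packs are already in bays: this is the one on the ledge.
- rack: Pale wooden six-bay battery rack, fixed. Origin: desk height, midway along the line of divider noses (the bays' mouths). x points from the open front into the bays (away from the robot), y along the row to the left, z up. Base plate 6 mm thick, 450 mm along y, x = -89 to +79 mm.
- bays (a point): Middle of the row of bays at their mouths, on the base plate (6 mm above the desk); rack axes. Seven dividers, 6 mm thick, round-nosed, tops 46 mm above the desk, run from x = 0 to 74 mm at y = -150, -100 .. +150: six bays, 44 mm clear, centred at y = +-25, +-75, +-125. Back wall's face at x = 73 mm, its top 52 mm above the desk. A pack fully home has its centre at x = 38 mm.
- ledge (a point): Middle of the front ledge: the flat, bare part of the base plate before the bays, 6 mm above the desk, from the divider noses 38.5 mm behind this point to the rail's inner face 38.5 mm in front of it; 450 mm long in y, open at both ends. A pack can be slid sideways on it past the bays.
- lens_center (a point): Centre of a loose camera lens, an upright black cylinder 62 mm across, 48 mm tall, on the ledge at the end opposite to the pack. Leave it there.
- stock_a_center (a point): Centre of a like battery pack already stored in the second bay from the left. Leave it there.
- stock_b_center (a point): Centre of a like battery pack already stored in the first bay from the right. Leave it there.
- flash: Bystander: loose black camera flash unit, upright, 75 x 75 mm, 145 mm tall, to the right of the rack; origin under its middle.
- spray_can: Bystander: loose upright blue spray can, 60 mm across, 170 mm tall, to the right of the rack; origin under its middle.
- tape: Bystander: loose roll of clear tape lying flat, 90 mm across, 19 mm high, to the left of the rack; origin under its middle.
- glasses_case: Bystander: loose black spectacle case, 155 x 58 x 34 mm, to the left of the rack; origin under its middle.
- remote: Bystander: loose grey remote control lying flat, 170 x 46 x 18 mm, behind the rack; origin under its middle.
- rail_l1: Aluminium rail segment in front of the first bay from the left (rack y = +125 mm), fixed; 12 mm in x, 40 mm in y, its flat top 18 mm above the desk (12 mm above the ledge); 10 mm notches part the segments. Origin: centre of its top face; axes as the rack's.
- rail_l2: Aluminium rail segment in front of the second bay from the left (rack y = +75 mm), fixed; 12 mm in x, 40 mm in y, its flat top 18 mm above the desk (12 mm above the ledge); 10 mm notches part the segments. Origin: centre of its top face; axes as the rack's.
- rail_l3: Aluminium rail segment in front of the third bay from the left (rack y = +25 mm), fixed; 12 mm in x, 40 mm in y, its flat top 18 mm above the desk (12 mm above the ledge); 10 mm notches part the segments. Origin: centre of its top face; axes as the rack's.
- rail_r1: Aluminium rail segment in front of the first bay from the right (rack y = -125 mm), fixed; 12 mm in x, 40 mm in y, its flat top 18 mm above the desk (12 mm above the ledge); 10 mm notches part the segments. Origin: centre of its top face; axes as the rack's.
- rail_r2: Aluminium rail segment in front of the second bay from the right (rack y = -75 mm), fixed; 12 mm in x, 40 mm in y, its flat top 18 mm above the desk (12 mm above the ledge); 10 mm notches part the segments. Origin: centre of its top face; axes as the rack's.
- rail_r3: Aluminium rail segment in front of the third bay from the right (rack y = -25 mm), fixed; 12 mm in x, 40 mm in y, its flat top 18 mm above the desk (12 mm above the ledge); 10 mm notches part the segments. Origin: centre of its top face; axes as the rack's.
- pack: The same loose pack; origin at the centre of its underside.

How it is judged:
By the outcome, as a careful person would: the job done as asked, in the order asked, and still so for the second after the job is handed in, with the robot touching nothing.
It also fails if it takes over 64 s, if anything falls off the work surface, if the arm or the gripper's body presses on something with over 40 N, if the wrist force passes 120 N, or if a joint passes its speed limit or range.

## Working session

There is one attempt and no reset: what is moved stays moved. The work goes in short steps, Python scripts to look and compute and a shell command to move; the robot and the scene stay as the last step left them, time stands still between calls to the robot, and variables do not carry over. Pictures are saved under pics/ and viewed, about 8 in all and at most 12, crops included, and the job is handed in when it is done.

```bash
ls; mkdir -p pics
python3 - <<'E'
from workcell import observe,get_image
import cv2,numpy as np
s=observe()
for k,v in s.items(): print(k,np.round(v,3).tolist())
for n in ("scene","top"):
    g=get_image(n); np.savez(f"{n}0.npz",**g); cv2.imwrite(f"pics/{n}0.png",g["pixels"][:,:,::-1])
    print(n,np.round(g["K"],1).tolist(),np.round(g["origin"],1).tolist(),np.round(g["orientation"],3).tolist())
E
```

```text
pics
clock 0.0
joints [-1.185, 0.333, -0.065, 1.461, 0.022, 1.35, -0.089]
joint_vel [0.0, 0.002, -0.001, -0.001, 0.001, 0.0, -0.001]
tau [0.0, -62.546, 0.049, -39.159, 0.016, 0.01, -0.0]
tcp_pos [248.363, 573.376, 403.884]
orientation [[0.918, -0.001, 0.397], [-0.397, -0.001, 0.918], [0.0, -1.0, -0.002]]
wrist_force [-0.093, -0.544, -0.353]
torque [0.005, 0.007, 0.045]
width 85.375
scene [[395.0, 0.0, 323.5], [0.0, 395.0, 197.3], [0.0, 0.0, 1.0]] [1339.1, -535.0, 687.7] [[0.559, 0.461, -0.689], [0.829, -0.308, 0.466], [0.003, -0.832, -0.555]]
top [[499.2, 0.0, 327.9], [0.0, 499.2, 203.7], [0.0, 0.0, 1.0]] [368.9, -21.6, 1607.8] [[-0.015, -0.992, 0.124], [-1.0, 0.017, 0.012], [-0.014, -0.124, -0.992]]
```

View pics/top0.png

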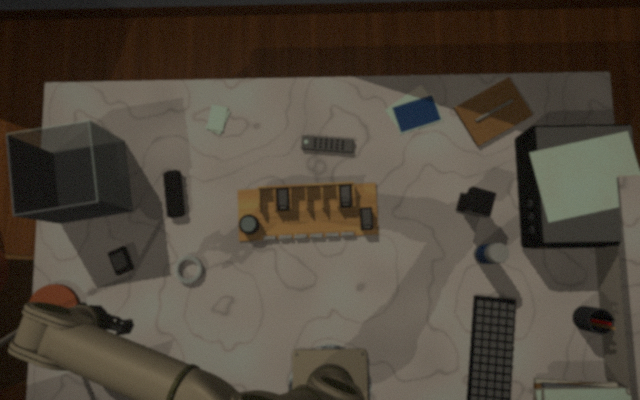

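View pics/scene0.png

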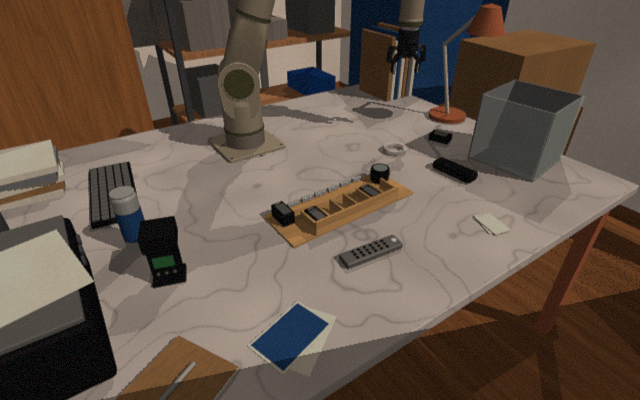

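The top view shows the spare pack at the right (-y) end of the ledge, pixel (367,218). The lens is at (249,224), the rail runs along row ~236, and the stored packs are at (283,199) and (345,196). So I count r1, r2, r3 and use the bay at y = -25. Next is a rough pose.

```bash
cat > h.py <<'E'
import numpy as np,cv2
def cast(g,uv,z):
    uv=np.atleast_2d(uv).astype(float); d=np.c_[uv,np.ones(len(uv))]@np.linalg.inv(g["K"]).T@np.array(g["orientation"]).T
    o=np.array(g["origin"]); return o+d*((z-o[2])/d[:,2])[:,None]
def cloud(g):
    v,u=np.mgrid[0:400,0:640]; d=np.stack([u,v,np.ones_like(u)],-1)@np.linalg.inv(g["K"]).T*g["range_z"][...,None]
    return d@np.array(g["orientation"]).T+np.array(g["origin"])
E
python3 - <<'E'
from h import *
g=dict(np.load("top0.npz")); P=cloud(g); im=g["pixels"]
hsv=cv2.cvtColor(im,cv2.COLOR_RGB2HSV)
roi=np.zeros((400,640),np.uint8); roi[165:260,215:400]=1
m=((hsv[...,0]>8)&(hsv[...,0]<28)&(hsv[...,1]>110)&(hsv[...,2]>60)&(roi>0)).astype(np.uint8)
m=cv2.morphologyEx(m,cv2.MORPH_CLOSE,np.ones((9,9)))
cs,_=cv2.findContours(m,cv2.RETR_EXTERNAL,cv2.CHAIN_APPROX_NONE); c=max(cs,key=cv2.contourArea)
w=cast(g,c[:,0],6)[:,:2].astype(np.float32); r=cv2.minAreaRect(w); print("base",r,cv2.boxPoints(r).round(0).tolist())
for n,(u,v) in dict(pack=(367,215),lens=(249,222),stA=(283,195),stB=(345,192),ledge=(300,228),wall=(310,186)).items():
    print(n,np.median(P[v-2:v+3,u-2:u+3].reshape(-1,3),0).round(1))
blk=((hsv[...,2]<75)&(roi>0)&(P[...,2]>35)&(P[...,2]<60)).astype(np.uint8)
n,l,s,ce=cv2.connectedComponentsWithStats(blk)
for i in range(1,n):
    if s[i,4]>40: print(s[i],ce[i].round(1),P[l==i].mean(0).round(1),cv2.minAreaRect(P[l==i][:,:2].astype(np.float32)))
cv2.imwrite("pics/topcrop.png",cv2.resize(im[165:260,215:400,::-1],None,fx=4,fy=4,interpolation=cv2.INTER_CUBIC))
E
```

```text
base ((550.06787109375, 64.85833740234375), (174.08389282226562, 447.5513000488281), 1.8857710361480713) [[456.0, 286.0], [470.0, -162.0], [644.0, -156.0], [630.0, 291.0]]
pack [ 527.  -124.6   46.7]
lens [510.4 245.   55.6]
stA [595.  139.2  46.4]
stB [601.3 -56.9  46. ]
ledge [492.6  89.1   6.7]
wall [624.6  54.1  33.8]
[339 184  13  23 266] [344.8 195. ] [591.7 -56.1  46.3] ((592.6280517578125, -56.783939361572266), (38.028411865234375, 71.61845397949219), 89.0475082397461)
[276 187  14  23 280] [282.6 198.1] [585.2 140.7  45.9] ((586.1754760742188, 141.3328857421875), (42.07725524902344, 72.16291809082031), 89.77051544189453)
[360 207  13  23 262] [365.8 218. ] [ 517.5 -120.6   46. ] ((518.1323852539062, -120.43059539794922), (67.57093811035156, 39.150299072265625), 4.597363471984863)
[239 215  20  19 182] [248.9 224.3] [503.5 245.9  52.6] ((504.60577392578125, 248.09304809570312), (57.05972671508789, 58.166324615478516), 0.6920287609100342)
```

View pics/topcrop.png

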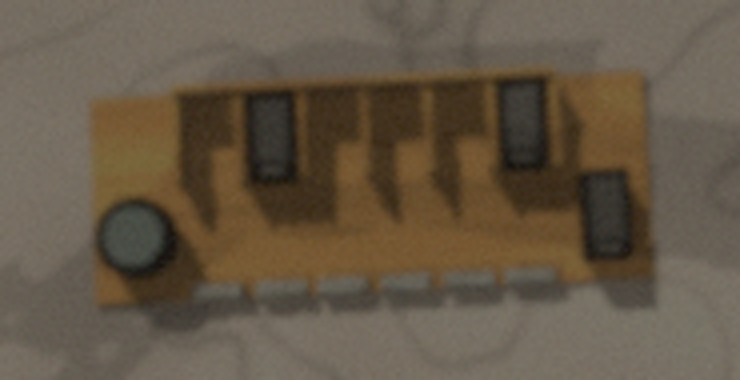

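Rack yaw is about +1.9° and its origin is near (557, 65). I'll bring the tool above rail_r1, aligned with the rack and with the fingers closed, and take a close look.

```bash
python3 -m jog '[[[0,-8,0],[0.04,0,-0.042],255],[[0,-16,0],[0.08,0,-0.084],255],[[0,-25.3,0],[0.12,0,-0.126],255],[[0,-25.3,0],[0.16,0,-0.168],255],[[0,-25.3,0],[0.2,0,-0.21],255],[[0,-25.3,0],[0.24,0,-0.252],255],[[0,-25.3,0],[0.28,0,-0.294],255],[[0,-25.3,0],[0.32,0,-0.336],255],[[0,-25.3,0],[0.36,0,-0.378],255],[[0,-25.3,0],[0.4,0,-0.42],255],[[0,-25.3,0],[0.43,0,-0.453],255],[[0,-25.3,0],[0.464,0,-0.489],255]]'; python3 -m jog '[[[0,0,0],[0,0,0],255],[[0,0,0],[0,0,0],255]]'
python3 - <<'E'
from workcell import observe,get_image
import cv2,numpy as np
s=observe(); print(s["clock"],s["joints"],s["tcp_pos"],s["orientation"],s["width"],s["wrist_force"])
g=get_image("wrist"); np.savez("w1.npz",**g); cv2.imwrite("pics/w1.png",g["pixels"][:,:,::-1])
print(g["origin"],g["orientation"],g["K"])
E
```

```text
clock: 1.3
tcp_pos: [454.5, 8.7, 404.7]
orientation: [[0.999, 0.0, -0.033], [0.033, 0.0, 0.999], [0.0, -1.0, 0.0]]
wrist_force: [1.2, 0.8, 0.9]
width: -0.1
clock: 1.5
tcp_pos: [454.5, 10.0, 404.4]
orientation: [[1.0, -0.001, -0.03], [0.03, 0.0, 1.0], [-0.001, -1.0, 0.0]]
wrist_force: [-0.7, 1.2, -0.6]
width: 0.0
1.5 [-0.5598384  -0.07233226  0.42188196  1.90705369  0.0304243   1.30123869
  1.45398616] [454.45625756   9.96723265 404.44933613] [[ 9.99542480e-01 -6.03313648e-04 -3.02401656e-02]
 [ 3.02402851e-02  1.89927184e-04  9.99542640e-01]
 [-5.97294287e-04 -9.99999800e-01  2.08084665e-04]] 0.0275638055260111 [-0.68113677  1.20386065 -0.63581805]
[389.09912189   8.12954727 373.53800447] [[-3.02538987e-02  9.65901036e-01  2.57137883e-01]
 [ 9.99541806e-01  2.89942418e-02  8.68976718e-03]
 [ 9.37937160e-04  2.57282963e-01 -9.66335654e-01]] [[340.25524681   0.         320.67993857]
 [  0.         340.25524681 200.01453364]
 [  0.           0.           1.        ]]
```

View pics/w1.png

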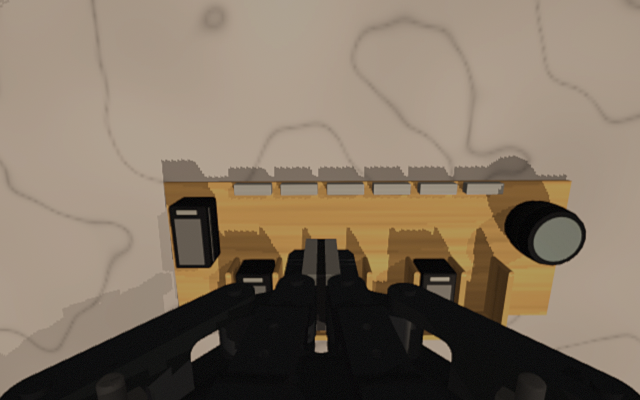

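The wrist view (mirrored, left = -y) shows the pack at (194,232), six rail tops along row ~188, spanning columns 232–502, and the lens at (550,235). I'll measure from it.

Run:
```python
from h import *
g=dict(np.load("w1.npz")); P=cloud(g); im=g["pixels"]; hsv=cv2.cvtColor(im,cv2.COLOR_RGB2HSV)
roi=np.zeros((400,640),bool); roi[181:198,225:510]=1
m=((hsv[...,1]<60)&(hsv[...,2]>110)&roi).astype(np.uint8)
n,l,s,ce=cv2.connectedComponentsWithStats(m); C=[]
for i in range(1,n):
    if s[i,4]>100:
        c=cast(g,ce[i],18)[0]; C.append(c); ys,xs=np.where(l==i); w=cast(g,np.c_[xs,ys],18)[:,:2]
        print("rail",s[i],c.round(1),"depth z",np.median(P[l==i][:,2]).round(1),"xyz",np.median(P[l==i],0).round(1),cv2.minAreaRect(w.astype(np.float32))[1])
C=np.array(C); C=C[np.argsort(C[:,1])]
if len(C)==6:
    loc=np.array([[-83.,-125+50*i] for i in range(6)]); 
    A=loc-loc.mean(0);B=C[:,:2]-C[:,:2].mean(0)
    th=np.arctan2((A[:,0]*B[:,1]-A[:,1]*B[:,0]).sum(),(A*B).sum()); R=np.array([[np.cos(th),-np.sin(th)],[np.sin(th),np.cos(th)]])
    o=C[:,:2].mean(0)-R@loc.mean(0); print("yaw",np.degrees(th),"origin",o)
    k=(abs(P[...,2]-46)<3); q=k&(hsv[...,2]<170); q[:,230:]=0; q[:195]=0;q[275:]=0
    pts=P[q][:,:2]; lp=(pts-o)@R; print("pack local",len(pts),lp.min(0),lp.max(0),np.percentile(lp,[2,50,98],axis=0).round(1).tolist(),cv2.minAreaRect(lp.astype(np.float32)),"z",np.median(P[q][:,2]))
    t=dict(np.load("top0.npz")); pk=[[518.1,-120.4],[592.6,-56.8],[586.2,141.3],[504.6,248.1]]
    print("topcam local",((np.array(pk)-o)@R).round(1).tolist())
    np.savez("rack.npz",o=o,R=R)
```

```text
rail [234 185  38  10 368] [474.2 -62.4  18. ] depth z 17.9 xyz [474.2 -62.6  17.9] (9.905841827392578, 39.754364013671875)
rail [281 184  36  11 357] [472.2 -12.9  18. ] depth z 17.9 xyz [472.3 -12.5  17.9] (10.809392929077148, 38.156150817871094)
rail [327 184  37  11 381] [470.4  36.8  18. ] depth z 18.0 xyz [470.2  36.8  18. ] (11.000426292419434, 38.76412582397461)
rail [374 184  37  10 361] [468.7  86.9  18. ] depth z 18.0 xyz [468.6  87.   18. ] (9.894431114196777, 38.535186767578125)
rail [420 184  37  10 363] [467.2 136.8  18. ] depth z 18.0 xyz [467.2 136.7  18. ] (9.89572525024414, 38.84653091430664)
rail [467 184  37  10 338] [465.5 185.5  18. ] depth z 18.1 xyz [465.2 185.1  18.1] (9.896904945373535, 38.360130310058594)
yaw 1.9812584885478546 origin [552.63961064  64.6451203 ]
pack local 2317 [ -73.16863916 -205.1189632 ] [   3.05645346 -148.21432825] [[-72.0, -203.8], [-40.0, -185.2], [-5.5, -168.0]] ((-35.071563720703125, -176.62440490722656), (56.934879302978516, 76.18311309814453), 89.9122085571289) z 46.11299914377656
topcam local [[-40.9, -183.7], [35.7, -122.8], [36.2, 75.4], [-41.7, 185.0]]
```

The rail fit is sound: tops at 18.0, 50 mm pitch, origin (552.6, 64.6), yaw 1.98°. The pack centre is at rack (-39, -185.5) with its top at 46. Next I go to just above r1.

```bash
cat > st.py <<'E'
from workcell import observe
import numpy as np
s=observe(); r=np.load("rack.npz"); l=(np.array(s["tcp_pos"])[:2]-r["o"])@r["R"]
O=np.array(s["orientation"]); print("t",round(s["clock"],2),"rack xy",l.round(1),"tipz",round(s["tcp_pos"][2]-173,1),"F",np.round(s["wrist_force"],1),"yaw",np.degrees(np.arctan2(O[1,0],O[0,0])).round(2),"tilt",np.round(O[:,1],3),"w",round(float(s["width"]),1))
E
python3 -m jog '[[[0,0,0],[0.009,0.02,-0.036],255],[[0,0,0],[0.0174,0.05,-0.073],255],[[0,0,0],[0.0174,0.09,-0.073],255],[[0,0,0],[0.0174,0.13,-0.073],255],[[0,0,0],[0.0174,0.165,-0.073],255],[[0,0,0],[0.0174,0.19,-0.073],255],[[0,0,0],[0.0174,0.2,-0.073],255],[[0,0,0],[0.0174,0.2,-0.073],255],[[0,0,0],[0.0174,0.2,-0.073],255]]' 20 >/dev/null; python3 st.py
```

```text
t 2.45 rack xy [ -82.2 -122.9] tipz 32.7 F [ 0.7 -0.3 -0.1] yaw 1.93 tilt [ 0.001  0.    -1.   ] w -0.1
```

```bash
python3 -m jog '[[[0,0,0],[-0.001,0.005,-0.003],255],[[0,0,0],[-0.001,0.01,-0.003],255],[[0,0,0],[-0.001,0.0125,-0.003],255],[[0,0,0],[-0.001,0.0125,-0.003],255],[[0,0,0],[-0.001,0.0125,-0.003],255]]'>/dev/null; python3 st.py;  python3 -m jog '[[[0,0,0],[0,0.001,0],255],[[0,0,0],[0,0.002,0],255],[[0,0,0],[0,0.002,0],255]]' >/dev/null; python3 st.py
```

```text
t 2.95 rack xy [ -83.7 -126.4] tipz 19.3 F [-0.1 -0.3  0.2] yaw 1.87 tilt [ 0.  0. -1.] w 0.0
t 3.25 rack xy [ -83.5 -126.6] tipz 18.4 F [-8.8  1.3 22.3] yaw 1.85 tilt [ 0.     0.001 -1.   ] w 0.1
```

Contact on r1. I'll ease the pressure slightly and slide to r2.

```bash
python3 -m jog '[[[0,0,0],[0,-0.0005,0],255],[[0,0,0],[0,-0.0005,0.006],255],[[0,0,0],[0,-0.0005,0.013],255],[[0,0,0],[0,-0.0005,0.02],255],[[0,0,0],[0,-0.0005,0.027],255]]'|grep force; python3 st.py;  python3 -m jog '[[[0,0,0],[0,0,0.007],255],[[0,0,0],[0,0,0.014],255],[[0,0,0],[0,0,0.021],255],[[0,0,0],[0,0,0.025],255]]'|grep force; python3 st.py
```

```text
wrist_force: [0.3, -3.9, 5.4]
t 3.75 rack xy [ -83.1 -100.1] tipz 18.4 F [ 0.3 -3.9  5.4] yaw 1.82 tilt [ 0.002 -0.001 -1.   ] w -0.3
wrist_force: [-0.0, -4.4, 7.3]
t 4.15 rack xy [-82.9 -75. ] tipz 18.5 F [-0.  -4.4  7.3] yaw 1.85 tilt [ 0.002 -0.001 -1.   ] w -0.1
```

```bash
python3 -m jog '[[[0,0,0],[0,0,0.007],255],[[0,0,0],[0,0,0.014],255],[[0,0,0],[0,0,0.021],255],[[0,0,0],[0,0,0.028],255]]'|grep force; python3 st.py;  python3 -m jog '[[[0,0,0],[0,0,0.007],255],[[0,0,0],[0,0,0.014],255],[[0,0,0],[0,0,0.021],255],[[0,0,0],[0,0,0.024],255],[[0,0,0],[0,0,0.024],255]]'|grep force; python3 st.py
```

```text
wrist_force: [-0.9, -4.1, 5.8]
t 4.55 rack xy [-82.9 -47.1] tipz 18.4 F [-0.9 -4.1  5.8] yaw 1.82 tilt [ 0.002 -0.001 -1.   ] w 0.2
wrist_force: [0.5, -2.2, 6.8]
t 5.05 rack xy [-82.8 -22.8] tipz 18.5 F [ 0.5 -2.2  6.8] yaw 1.86 tilt [ 0.002 -0.    -1.   ] w -0.2
```

Contact held across r1, r2 and r3. Now I lift and go over to the pack's outer side.

```bash
python3 -m jog '[[[0,0,0],[0,-0.03,0],255],[[0,0,0],[0,-0.07,0],255],[[0,0,0],[0.01,-0.07,-0.04],255],[[0,0,0],[0.02,-0.07,-0.08],255],[[0,0,0],[0.03,-0.07,-0.12],255],[[0,0,0],[0.04,-0.07,-0.16],255],[[0,0,0],[0.0443,-0.07,-0.2],255],[[0,0,0],[0.0443,-0.07,-0.214],255],[[0,0,0],[0.0443,-0.07,-0.214],255],[[0,0,0],[0.0443,-0.07,-0.214],255],[[0,0,0],[0.0443,-0.07,-0.214],255]]'>/dev/null; python3 st.py
python3 - <<'E'
from h import *
from workcell import get_image
g=get_image("wrist"); np.savez("w2.npz",**g); cv2.imwrite("pics/w2.png",g["pixels"][:,:,::-1])
E
```

```text
t 6.15 rack xy [ -39.4 -235. ] tipz 87.6 F [ 0.1 -0.3 -0.3] yaw 1.99 tilt [-0.     0.001 -1.   ] w 0.1
```

View pics/w2.png

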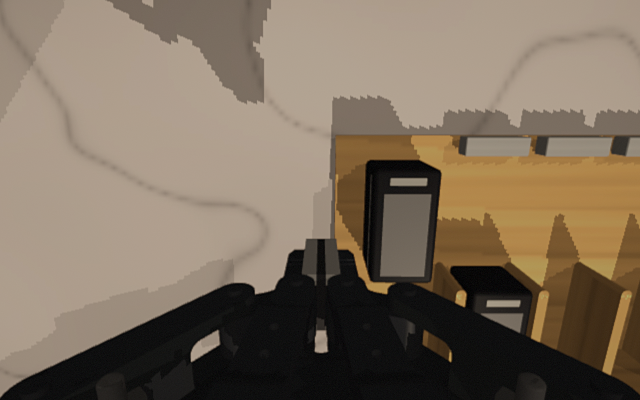

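The wrist view shows the pack standing at (403,222), nearly square to the rack, and the closed tip at (320,258), clear to its outer side. Quick pack yaw check.

```bash
cat > pk.py <<'E'
import sys; from h import *
def pack(f,x0,x1,y0,y1):
    g=dict(np.load(f)); r=np.load("rack.npz"); P=cloud(g); L=(P[...,:2]-r["o"])@r["R"]
    q=(abs(P[...,2]-46)<2)&(L[...,0]>x0)&(L[...,0]<x1)&(L[...,1]>y0)&(L[...,1]<y1)&(g["range_z"]>0)
    m=cv2.morphologyEx(q.astype(np.uint8),cv2.MORPH_OPEN,np.ones((5,5)))>0
    print(m.sum(),cv2.minAreaRect(L[m].astype(np.float32)),"z",np.median(P[m][:,2]).round(1))
if __name__=="__main__": pack(sys.argv[1],*map(float,sys.argv[2:]))
E
python3 pk.py w2.npz -85 -1 -215 -155
```

```text
6970 ((-38.34943389892578, -186.6053466796875), (68.57962799072266, 37.012699127197266), 0.13817012310028076) z 46.2
```

```bash
python3 -m jog '[[[0,0,0],[0.001,0.03,0],255],[[0,0,0],[0.001,0.06,0],255],[[0,0,0],[0.001,0.076,0],255],[[0,0,0],[0.001,0.076,0],255],[[0,0,0],[0.001,0.076,0.004],255],[[0,0,0],[0.001,0.076,0.008],255],[[0,0,0],[0.001,0.076,0.012],255],[[0,0,0],[0.001,0.076,0.016],255],[[0,0,0],[0.001,0.076,0.02],255]]'>/dev/null; python3 st.py
python3 -m jog '[[[0,0,0],[0,0,0.004],255],[[0,0,0],[0,0,0.008],255],[[0,0,0],[0,0,0.012],255],[[0,0,0],[0,0,0.016],255],[[0,0,0],[0,0,0.02],255]]'>/dev/null; python3 st.py
python3 - <<'E'
from h import *
from workcell import get_image
g=get_image("wrist"); np.savez("w3.npz",**g)
E
python3 pk.py w3.npz -85 -1 -215 -145
```

```text
t 7.1 rack xy [ -38.3 -216.5] tipz 12.4 F [ 0.5 -2.9  2.4] yaw 1.87 tilt [ 0.001 -0.001 -1.   ] w -0.4
t 7.6 rack xy [ -38.6 -196.3] tipz 11.7 F [ 0.8 -4.5  2.6] yaw 1.87 tilt [ 0. -0. -1.] w -0.3
9261 ((-51.08261489868164, -159.19261169433594), (64.02571105957031, 49.95022964477539), 54.216575622558594) z 46.2
```

```bash
python3 pk.py w3.npz -85 -1 -186 -145;python3 pk.py w3.npz -85 -1 -186 -130
python3 - <<'E'
import numpy as np,cv2
cv2.imwrite("pics/w3.png",np.load("w3.npz")["pixels"][:,:,::-1])
E
```

```text
9191 ((-43.06766891479492, -163.1996612548828), (60.376609802246094, 36.42536544799805), 0.08000387251377106) z 46.2
9230 ((-43.06081771850586, -163.0345916748047), (60.390872955322266, 36.72309112548828), 0.13479122519493103) z 46.2
```

View pics/w3.png

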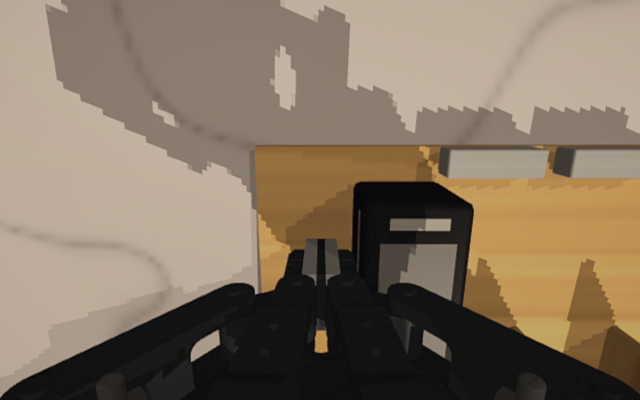

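The pack moves squarely: yaw 0.1°, front edge at x = -73, pack centre 33 mm ahead of the tip centre. The target tip y is -58. Pushing on.

```bash
python3 -m jog '[[[0,0,0],[0,0,0.005],255],[[0,0,0],[0,0,0.01],255],[[0,0,0],[0,0,0.015],255],[[0,0,0],[0,0,0.02],255],[[0,0,0],[0,0,0.025],255],[[0,0,0],[0,0,0.03],255],[[0,0,0],[0,0,0.035],255],[[0,0,0],[0,0,0.04],255],[[0,0,0],[0,0,0.045],255],[[0,0,0],[0,0,0.05],255]]'>/dev/null; python3 st.py
python3 - <<'E'
from h import *
from workcell import get_image
g=get_image("wrist"); np.savez("w4.npz",**g)
E
python3 pk.py w4.npz -85 -1 -135 -80
```

```text
t 8.65 rack xy [ -38.5 -146.1] tipz 11.7 F [ 0.4 -1.7  0.9] yaw 1.88 tilt [-0.  0. -1.] w 0.0
9300 ((-43.305030822753906, -112.97581481933594), (36.87106704711914, 60.21522521972656), 89.62609100341797) z 46.2
```

```bash
python3 -m jog '[[[0,0,0],[0,0,0.005],255],[[0,0,0],[0,0,0.01],255],[[0,0,0],[0,0,0.015],255],[[0,0,0],[0,0,0.02],255],[[0,0,0],[0,0,0.025],255],[[0,0,0],[0,0,0.03],255],[[0,0,0],[0,0,0.035],255],[[0,0,0],[0,0,0.04],255],[[0,0,0],[0,0,0.045],255],[[0,0,0],[0,0,0.05],255]]'>/dev/null; python3 st.py
python3 - <<'E'
from h import *
from workcell import get_image
g=get_image("wrist"); np.savez("w5.npz",**g)
E
python3 pk.py w5.npz -85 -1 -85 -30
```

```text
t 9.7 rack xy [-38.4 -96.1] tipz 11.7 F [-0.7 -1.8  1.7] yaw 1.88 tilt [-0.  0. -1.] w -0.0
9335 ((-42.916465759277344, -62.976829528808594), (37.0181999206543, 60.603790283203125), 89.8370132446289) z 46.2
```

```bash
python3 -m jog '[[[0,0,0],[0,0,0.005],255],[[0,0,0],[0,0,0.01],255],[[0,0,0],[0,0,0.015],255],[[0,0,0],[0,0,0.02],255],[[0,0,0],[0,0,0.025],255],[[0,0,0],[0,0,0.03],255],[[0,0,0],[0,0,0.033],255],[[0,0,0],[0,0,0.036],255],[[0,0,0],[0,0,0.0382],255],[[0,0,0],[0,0,0.0382],255],[[0,0,0],[0,0,0.0382],255]]'>/dev/null; python3 st.py
python3 - <<'E'
from h import *
from workcell import get_image
g=get_image("wrist"); np.savez("w6.npz",**g)
E
python3 pk.py w6.npz -85 -1 -46 8
```

```text
t 10.85 rack xy [-38.4 -58. ] tipz 11.6 F [ 0.3 -0.6 -0.6] yaw 1.89 tilt [-0.  0. -1.] w -0.0
9243 ((-42.99516296386719, -24.721345901489258), (36.92892837524414, 60.023468017578125), 89.78862762451172) z 46.2
```

Pack at y = -24.7. I'll back off, lift, move in front of it, and check the pack against the dividers.

```bash
python3 -m jog '[[[0,0,0],[0,0,-0.01],255],[[0,0,0],[0,-0.01,-0.012],255],[[0,0,0],[0,-0.05,-0.012],255],[[0,0,0],[0,-0.08,-0.012],255],[[0,0,0],[-0.03,-0.08,0.005],255],[[0,0,0],[-0.06,-0.08,0.02],255],[[0,0,0],[-0.0716,-0.08,0.0333],255],[[0,0,0],[-0.0716,-0.08,0.0333],255],[[0,0,0],[-0.0716,-0.08,0.0333],255],[[0,0,0],[-0.0716,-0.08,0.0333],255]]'>/dev/null; python3 st.py
python3 - <<'E'
from h import *
from workcell import get_image
g=get_image("wrist"); np.savez("w7.npz",**g); cv2.imwrite("pics/w7.png",g["pixels"][:,:,::-1])
r=np.load("rack.npz");P=cloud(g); L=(P[...,:2]-r["o"])@r["R"]; hsv=cv2.cvtColor(g["pixels"],cv2.COLOR_RGB2HSV)
q=(abs(P[...,2]-46)<2)&(L[...,0]>4)&(L[...,0]<60)&(abs(L[...,1]+25)<65)&(hsv[...,1]>70)
h=np.histogram(L[q][:,1],bins=np.arange(-90,41,2)); print([(int(b),int(n)) for n,b in zip(*h) if n>10])
E
python3 pk.py w7.npz -85 -1 -52 5
```

```text
t 11.9 rack xy [-109.2  -25.7] tipz 92.1 F [ 0.4  0.4 -0.2] yaw 1.81 tilt [ 0.001 -0.    -1.   ] w 0.1
[]
237 ((-30.411209106445312, -25.75727653503418), (7.096929550170898, 16.890132904052734), 89.53902435302734) z 46.5
```

View pics/w7.png

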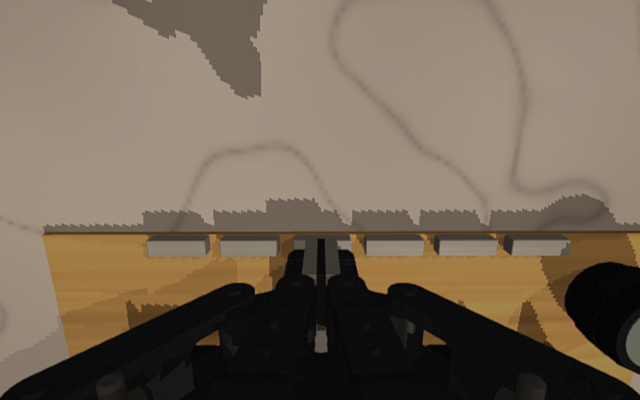

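The gripper hides the pack here, though the tip sits centred on r3's segment (294–350, row 245). I'll check the dividers against the pack in the stored frames.

Run:
```python
from h import *
r=np.load("rack.npz")
for f in ("w1","w4","w5","w6"):
    g=dict(np.load(f+".npz")); P=cloud(g); L=(P[...,:2]-r["o"])@r["R"]; hsv=cv2.cvtColor(g["pixels"],cv2.COLOR_RGB2HSV)
    for y in (-100,-50,0,50,100,150):
        q=(abs(P[...,2]-46)<2)&(L[...,0]>2)&(L[...,0]<60)&(abs(L[...,1]-y)<6)&(hsv[...,1]>80)&(hsv[...,2]>60)
        if q.sum()>15: print(f,y,q.sum(),np.percentile(L[q][:,1],[5,50,95]).round(1),"xmin",L[q][:,0].min().round(1))
```

```text
w1 -100 68 [-102.9 -100.7  -97.5] xmin 2.3
w1 0 92 [-3.  -0.   2.4] xmin 2.3
w1 50 71 [47.  49.7 52.5] xmin 2.3
w1 100 206 [ 96.8  99.5 102.4] xmin 2.2
w1 150 309 [146.7 149.4 152.8] xmin 2.2
```

The dividers fit the rack frame within 0.5 mm, so the pack is centred on the bay. I'll descend in front of the rail with the tip above rail height, then push.

```bash
python3 -m jog '[[[0,0,0],[0,0.03,0.0007],255],[[0,0,0],[0,0.06,0.0007],255],[[0,0,0],[0,0.068,0.0007],255],[[0,0,0],[0,0.068,0.0007],255],[[0,0,0],[0,0.068,0.0007],255],[[0,0,0],[0.006,0.068,0.0007],255],[[0,0,0],[0.012,0.068,0.0007],255],[[0,0,0],[0.018,0.068,0.0007],255]]'>/dev/null; python3 st.py
python3 -m jog '[[[0,0,0],[0.004,0,0],255],[[0,0,0],[0.008,0,0],255],[[0,0,0],[0.012,0,0],255],[[0,0,0],[0.016,0,0],255],[[0,0,0],[0.02,0,0],255],[[0,0,0],[0.025,0,0],255],[[0,0,0],[0.03,0,0],255],[[0,0,0],[0.035,0,0],255],[[0,0,0],[0.04,0,0],255]]'>/dev/null; python3 st.py
```

```text
t 12.75 rack xy [-90.9 -24.1] tipz 24.4 F [ 0.3 -0.1 -0.2] yaw 1.89 tilt [ 0.001  0.001 -1.   ] w -0.2
t 13.65 rack xy [-51.4 -24.3] tipz 23.7 F [-1.   0.1 -0.4] yaw 1.88 tilt [ 0.  0. -1.] w -0.3
```

```bash
python3 -m jog '[[[0,0,0],[0.005,0,-0.0005],255],[[0,0,0],[0.01,0,-0.0005],255],[[0,0,0],[0.015,0,-0.0005],255],[[0,0,0],[0.02,0,-0.0005],255],[[0,0,0],[0.025,0,-0.0005],255],[[0,0,0],[0.029,0,-0.0005],255],[[0,0,0],[0.033,0,-0.0005],255]]'>/dev/null; python3 st.py
python3 - <<'E'
from h import *
from workcell import get_image
g=get_image("top"); np.savez("t2.npz",**g); cv2.imwrite("pics/t2.png",cv2.resize(g["pixels"][165:260,215:400,::-1],None,fx=4,fy=4,interpolation=cv2.INTER_CUBIC))
E
```

```text
t 14.35 rack xy [-18.5 -24.8] tipz 23.7 F [-1.7  0.4  1.1] yaw 1.88 tilt [-0.  0. -1.] w -0.2
```

View pics/t2.png

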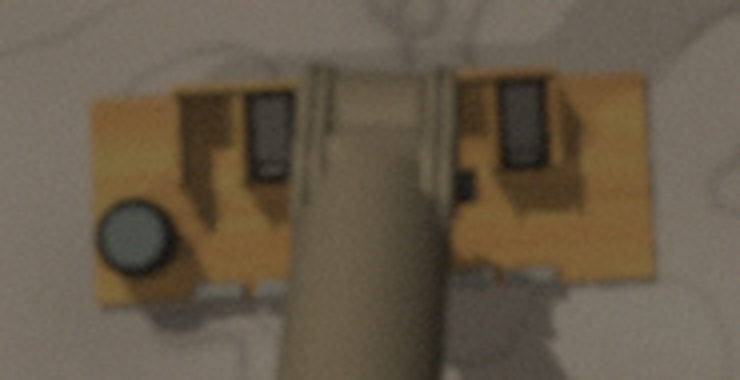

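The arm hides the bay, but the lens and the stored packs are where they were. I'll creep forward until I feel the back wall.

```bash
python3 -m jog '[[[0,0,0],[0.002,0,0],255],[[0,0,0],[0.004,0,0],255],[[0,0,0],[0.006,0,0],255]]'>/dev/null; python3 st.py
python3 -m jog '[[[0,0,0],[0.001,0,0],255],[[0,0,0],[0.002,0,0],255]]'>/dev/null; python3 st.py;python3 -m jog '[[[0,0,0],[0.001,0,0],255],[[0,0,0],[0.002,0,0],255]]'>/dev/null; python3 st.py
```

```text
t 14.7 rack xy [-12.8 -24.8] tipz 23.7 F [-1.5 -0.2  0.6] yaw 1.88 tilt [ 0.  0. -1.] w 0.3
t 14.9 rack xy [-10.8 -24.8] tipz 23.7 F [-1.9  0.   1.3] yaw 1.88 tilt [-0.  0. -1.] w -0.2
t 15.1 rack xy [ -8.8 -24.9] tipz 23.7 F [-2.1  0.1  0. ] yaw 1.88 tilt [-0.  0. -1.] w 0.2
```

```bash
for i in 1 2 3; do python3 -m jog '[[[0,0,0],[0.0005,0,0],255],[[0,0,0],[0.001,0,0],255]]'>/dev/null; python3 st.py; done
```

```text
t 15.3 rack xy [ -7.8 -24.9] tipz 23.7 F [-2.5  0.   1.9] yaw 1.87 tilt [-0.  0. -1.] w 0.2
t 15.5 rack xy [ -7.  -24.8] tipz 23.7 F [-5.4 -0.3  4.7] yaw 1.88 tilt [-0.001  0.    -1.   ] w -0.1
t 15.7 rack xy [ -6.6 -24.9] tipz 23.5 F [-11.   -0.2   8.9] yaw 1.88 tilt [-0.003  0.    -1.   ] w 0.1
```

The force rises sharply at tip x ≈ -7, as predicted for a pack that is home. I'll retreat straight back, lift, and move aside to look.

```bash
python3 -m jog '[[[0,0,0],[-0.005,0,0],255],[[0,0,0],[-0.02,0,0],255],[[0,0,0],[-0.04,0,0],255],[[0,0,0],[-0.05,-0.03,0],255],[[0,0,0],[-0.06,-0.08,0],255],[[0,0,0],[-0.07,-0.13,0],255],[[0,0,0],[-0.09,-0.18,-0.04],255],[[0,0,0],[-0.09,-0.2,-0.08],255],[[0,0,0],[-0.09,-0.2,-0.1],255],[[0,0,0],[-0.09,-0.2,-0.1],255],[[0,0,0],[-0.09,-0.2,-0.1],255]]'>/dev/null; python3 st.py
python3 - <<'E'
from h import *
from workcell import get_image
r=np.load("rack.npz")
for n in ("top","wrist","scene"):
    g=get_image(n); np.savez(f"{n}9.npz",**g)
    if n=="wrist": cv2.imwrite("pics/w9.png",g["pixels"][:,:,::-1])
    if n=="scene": cv2.imwrite("pics/s9.png",cv2.resize(g["pixels"][150:270,240:440,::-1],None,fx=4,fy=4,interpolation=cv2.INTER_CUBIC))
    P=cloud(g); L=(P[...,:2]-r["o"])@r["R"]; V=cv2.cvtColor(g["pixels"],cv2.COLOR_RGB2HSV)
    for nm,y in (("stockA",75),("pack",-25),("stockB",-125)):
        q=(abs(P[...,2]-46)<3)&(abs(L[...,1]-y)<22)&(L[...,0]>-60)&(L[...,0]<71)&(V[...,1]<90)&(g["range_z"]>0)
        if q.sum()>30: print(n,nm,q.sum(),np.percentile(L[q],[2,50,98],axis=0).round(1).tolist())
E
```

```text
t 16.8 rack xy [ -96.1 -125. ] tipz 223.8 F [-0.   1.1 -0.3] yaw 1.8 tilt [ 0.001  0.001 -1.   ] w -0.2
top stockA 124 [[0.7, 60.3], [35.5, 76.1], [64.2, 91.2]]
top pack 128 [[4.5, -39.1], [33.2, -23.3], [64.0, -8.4]]
top stockB 100 [[17.8, -138.6], [38.6, -123.8], [66.6, -106.0]]
wrist stockA 1790 [[3.0, 56.7], [31.1, 74.2], [64.8, 90.9]]
wrist pack 402 [[3.7, -42.3], [9.4, -22.0], [20.3, -8.0]]
scene stockA 109 [[5.4, 59.8], [37.3, 75.2], [65.4, 90.3]]
scene pack 123 [[9.8, -41.0], [36.7, -24.9], [63.1, -8.2]]
scene stockB 144 [[8.8, -139.0], [38.0, -123.1], [63.9, -107.1]]
```

View pics/w9.png

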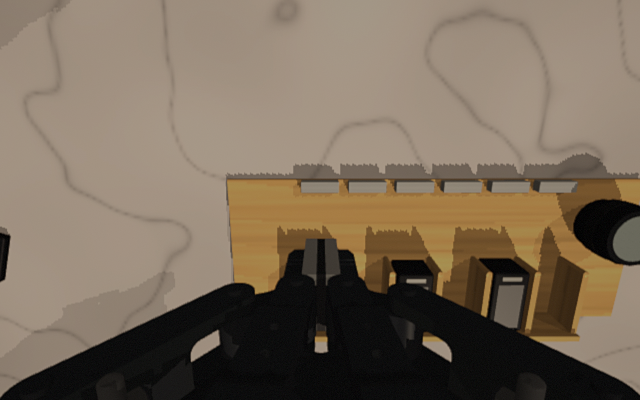

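View pics/s9.png

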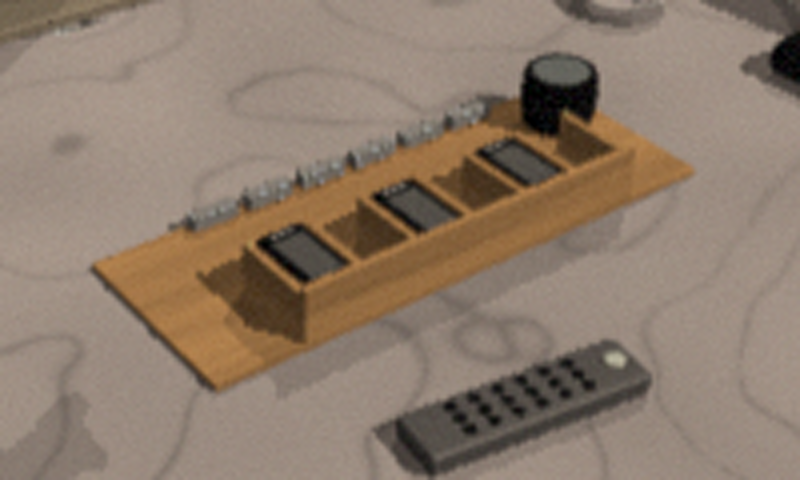

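The wrist view shows the pack in its bay at (412,272), with its front edge level with the stored pack at (500,268). The scene view shows all three packs against the back wall and the lens at its end. Handing in.

```bash
python3 -c "
from workcell import sign_off
print(sign_off())"
```

```text
the job is handed in; nothing more can be done
None
```

The spare pack is in the third bay from the right, pushed home against the back wall. I handed the job in at about 17 s on the robot's clock.

- **Counting:** With the fingers closed, I touched down on r1 and slid along the rail over r2 to r3. The tip read as in contact at every check: 22 N at touch-down, then 5–7 N while sliding.
- **Sliding the pack:** The fingertip pushed it along the ledge with its yaw within about 0.4°, its top steady at 46 mm, and its centre stopped at rack y = -24.7 mm. I then pushed it into the bay until the force rose from 2 N to 11 N at tip x ≈ -7 mm.
- **Final position:** From the wrist camera, the pack's front edge is at x ≈ 3.7 mm, against 3.0 mm for the stored pack in the second bay from the left. The scene camera puts its middle at (36.7, -24.9), against 37.3 and 38.0 mm deep for the two stored packs. That agrees with fully home (x = 38 mm) within the cameras' 2 mm.
- **Everything else:** Both stored packs measure in place. The lens looks unmoved in the last pictures, but I did not measure it again. The robot was clear of everything at hand-in.
- **Missed views:** The gripper or arm hid the pack just before and during the final push, so that part relied on force and position. It also hid most of the pack in the last wrist view.

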